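# Open the slide incubator by its concealed release key

## Task

Open the slide incubator. With the gripper's fingers closed, put the fingertips lightly on the light-grey end cap at either end of its dark front rail, run them inward along the top of the rail until you feel the concealed notch, and press the key inside the notch down so that the lid springs open by itself. Use only the fingertips, press gently, do not force or lift the lid by hand, then let go of the key, and leave everything standing around it alone.

Things in the scene. Friction and masses are not known exactly. Their poses are not given: they have to be found in the camera images.
- incubator: Heavy bench-top microscope-slide incubator; it does not move. Light-grey housing 255 mm deep (x from -130 to 125) by 300 mm wide (y), white hinged lid with a clear window. Origin: centre of its underside, on the bench; z up, +x to the rear hinge; the front faces -x (the robot) at yaw 0. Shut, the lid's top is 108 mm above the bench, its front face at x = -80 mm, 10 mm behind the rail.
- rail_middle (a point): Middle of the top of the rail along the front edge, at (-110, 0, 100) mm in the incubator's frame; axes as the incubator's. Rigid and level, 40 mm deep (x), 300 mm long (y). The 220 mm between the end caps are dark grey, broken at one unknown place by the notch: 44 mm long, 32 mm deep from the front face, open at front and top, with a wall 8 mm thick behind it.
- rail_left (a point): Centre of the top of the left (+y) end cap of the rail, at (-110, +130, 100) mm in the incubator's frame; axes as the incubator's. The cap is light grey, 40 by 40 mm, level with the rail.
- rail_right (a point): Centre of the top of the right (-y) end cap of the rail, at (-110, -130, 100) mm in the incubator's frame; otherwise as the left one.
- release_key (a joint): The key, a medium-grey plate 31 by 42 mm, is the floor of the notch; its top is 12 mm below the rail's (88 mm above the bench). Value: how far it is pressed down, in m, 0 at rest, 0.006 at its stop. A spring resists: about 1.5 N to start it, 4.5 N at the stop. At about 0.004 the catch lets go of the lid: press it to its stop. It springs back when let go.
- incubator_lid (a joint): Opening angle of the lid, rad: 0 shut, held by the catch; 1.2 fully open. Hinged along its rear edge (incubator frame x = 121, z = 88 mm), reaching 207 mm forward. Once let go, a damped spring raises it by itself in about 2 to 4 s, with about 2 N at its front edge. It stops against a gripper in its way and goes on when that has moved up and away. It stays open.
- slide_pack: White and yellow carton of microscope slides, 56 by 82 by 38 mm, standing in front of the incubator; origin at the centre of its underside.
- stain_bottle: Amber glass bottle with a black cap, 36 mm wide and 75 mm tall, standing in front of the incubator; origin at the centre of its underside.
- wash_bottle: White wash bottle with a red cap and spout, 68 mm wide and 198 mm tall, standing at the left side of the incubator; origin at the centre of its underside.
Mind the look-alikes: they are no part of the job. There is more than one size of the slide_pack; the one meant has the size given above. Several things look just like the wash_bottle: the one meant starts farthest to the robot's right.

How it is judged:
By the outcome, as a careful person would: the job done as asked, in the order asked, and still so for the second after the job is handed in, with the robot touching nothing.
It also fails if it takes over 64 s, if anything falls off the work surface, if the arm or the gripper's body presses on something with over 40 N, if the wrist force passes 120 N, or if a joint passes its speed limit or range.

## Robot

A 6-joint arm with a two-finger parallel gripper is mounted at the origin on the work surface. World frame = base frame: x ahead of the robot, y to its left, z up, the work surface at z = 0. Lengths are in m, angles in rad, forces in N, time in s.
With the tool pointing down it reaches from about 0.375 to 0.9 m from the base axis. Payload 3.1 kg.
Tool frame: the origin (TCP) lies on the centre line of the jaws, within the pads' length; the fingertips stand robot.tip_reach ahead of it and the grasp point (between the pads) lies 8 mm behind it (robot.tip_reach is the distance from the TCP to the fingertips, in m); z points along the fingers, y is the line along which they close (so a half turn about z gives the same grasp; the last joint's range is limited). The gripper opens to 87 mm and grips with 3 to 60 N. Pads are 19 mm wide; open, the fingers measure 117 mm over their backs; the gripper's body (75 mm by 190 mm) begins 51 mm behind the grasp point.
Start: joints at [-1.323, 0.527, 1.433, -0, 1.181, -0.178], TCP at [0.259, -0.569, 0.234] pointing down, gripper open.
Joint ranges: [-3.08, 3.08], [-0.75, 2.2], [0.22, 2.44], [-1.43, 4.57], [0, 2.65], [-2.85, 2.85]. Speed limits (rad/s): [2.79, 2.79, 3.14, 3.14, 3.14, 3.14].

## Interface

Orientations are given as a unit quaternion [x, y, z, w].
In Python, from rig import robot gives the robot as it stands.
- The arm moves only by the tool jog_arm, never from a script. Its argument "motion" is one flat list of numbers, 7 for each row, row after row: the shift along the tool's x, y, z scaled (see below), then the turn, a rotation vector about the tool's x, y, z scaled (see below), then the gripper's target within -1 to 1 (shut at 1, half-way at 0, fully open at -1). In form: [x, y, z, rx, ry, rz, hand, x, y, z, rx, ry, rz, hand, ...]. A call has 1 to 12 rows; each row shifts and turns the commanded pose from where the row before left it, along the tool's axes as they then stand; what a row does not reach is not made up. The controller multiplies each number of a shift by 4 cm and each number of a turn by 4 degrees. A row lasts 1/8 s, in which the tool goes at most 62.5 mm and 10.7 degrees, less where a joint would pass 70% of its speed; a pose out of reach is approached as far as the arm can. A call with a number of a shift or a turn outside -1 to 1 is refused whole. A call with a gripper value outside its range is refused whole. The fingers move at their own pace and stop on an object; "grip_force" is the grip in N (left out, the last holds). Time passes only in rows, so rows that do not move let the fingers close. It gives the time, the measured TCP pose, the force, the opening and the grip force at its end, in the units of the state.
- robot.get_obs(): the state, without advancing time (a new reading comes with each control period).
- robot.camera(name): name is "side" or "top" or "wrist"; returns the picture (420x560x3 uint8, blue, green, red); there is no depth.
- robot.calibration(name): a dict with "fx", "fy", "cx", "cy" (pixels), "R" (3x3) and "t" (3): a world point X has camera coordinates R X + t; the wrist camera has in their place "T_tool_cam" (4x4, takes a point from camera to tool coordinates, whose origin is the TCP and whose axes are the flange's). Camera axes: x right, y down, z forward; pixel columns grow to the right and rows downward; lengths in m; the calibration is good to about 2 mm. A picture is of the moment at which its call begins: read the wrist's pose just before it. calibration takes no time and is no camera call.
- robot.hand_in(): hands the job in; it is judged then, once.
The state is a dict: "time": time; "q": joint angles; "joint_velocities": joint speeds; "joint_torque": joint torques, N m; "position": TCP position; "tool_rot": TCP orientation; "ft_force": force on the tool from outside, world axes, zero at the start; "moment": the same for the moment, N m; "grip_width": finger opening in m; "grip_force": force on a finger pad.
Only numpy, scipy, OpenCV 4.12 (cv2) and the standard library are available. Lean on these libraries where they do the work, as an engineer would, in place of code of your own. Each camera call takes 0.05 s, during which the arm holds its last target. There are 200 camera calls.

## Working session

There is one attempt and no reset: what is moved stays moved. The work goes in short steps, Python scripts to look and compute and a tool call to move; the robot and the scene stay as the last step left them, time stands still between calls to the robot, and variables do not carry over. Pictures are saved under pics/ and viewed, at most 10 in all, crops included, and the job is handed in when it is done.

Besides the shell and the picture viewer there is one more tool, called after "Request:" as a command line: name --argument value ..., lists and objects as JSON in quotes. jog_arm: Moves the arm, as the interface text tells. Shifts and turns lie within -1 to 1; 1 stands for 4 cm of shift or 4 degrees of turn. Its arguments: {"type":"object","properties":{"motion":{"type":"array","items":{"type":"number"}},"grip_force":{"type":"number"}},"required":["motion"]}

```bash
mkdir -p pics; ls
python3 - <<'E'
from rig import robot
import cv2,numpy as np
o=robot.get_obs();print(o['position'],o['tool_rot'],robot.tip_reach,o['time'])
a=robot.camera('top');b=robot.camera('side')
cv2.imwrite('pics/top.png',a);cv2.imwrite('pics/side.png',b)
for n in('top','side'):print(robot.calibration(n))
print(robot.calibration('wrist'))
E
```

```text
pics
[ 0.25856479 -0.56823925  0.2325834 ] [ 9.77316789e-01  2.11779962e-01 -4.72739318e-05 -1.06765708e-03] 0.011 0.0
{'fx': 495.5193451090284, 'fy': 495.5193451090284, 'cx': 281.1069704953063, 'cy': 205.6235732260098, 'R': array([[ 2.65325017e-04, -9.99696297e-01,  2.46422943e-02],
       [-9.97613097e-01, -1.96618597e-03, -6.90234887e-02],
       [ 6.90509775e-02, -2.45651619e-02, -9.97310641e-01]]), 't': array([0.07344013, 0.59518842, 1.18959422])}
{'fx': 532.4514748156536, 'fy': 532.4514748156536, 'cx': 276.8939837505012, 'cy': 214.09857091731368, 'R': array([[-0.8727805 , -0.48783113,  0.01658301],
       [-0.30586157,  0.52010992, -0.79745494],
       [ 0.38039835, -0.70107522, -0.60315059]]), 't': array([0.54815911, 0.21054037, 0.9517001 ])}
{'fx': 348.6129494728172, 'fy': 348.6129494728172, 'cx': 277.825046062199, 'cy': 210.60157804656657, 'T_tool_cam': array([[-1.37050751e-04, -9.53334203e-01, -3.01917006e-01,
         8.38148404e-02],
       [ 9.99999960e-01, -2.05298444e-04,  1.94315925e-04,
        -6.34817247e-04],
       [-2.47231109e-04, -3.01916968e-01,  9.53334193e-01,
        -1.51805687e-01],
       [ 0.00000000e+00,  0.00000000e+00,  0.00000000e+00,
         1.00000000e+00]])}
```

View pics/top.png

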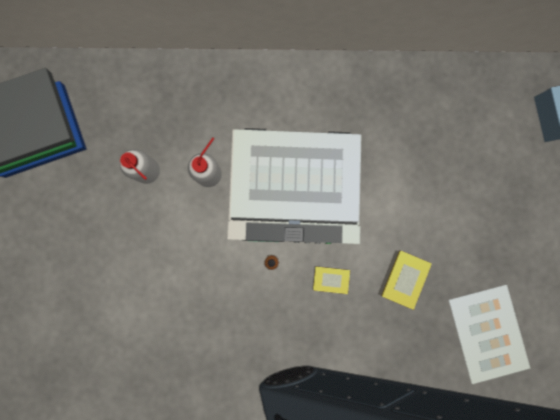

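View pics/side.png

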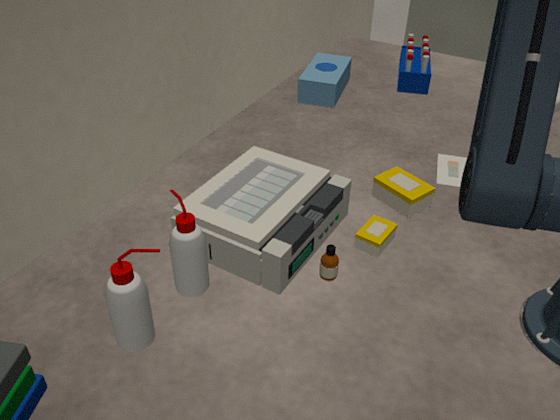

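The top picture shows the rail at row ~233, columns 228–360. The caps are centred near columns 237 and 351, and the notch with its key is near column 293. The bottle (271,262) and cartons stand in front. I'll segment the dark rail and the notch.

```bash
cat > h.py <<'E'
import numpy as np
def ray(c,u,v,z):
    d=c['R'].T@np.array([(u-c['cx'])/c['fx'],(v-c['cy'])/c['fy'],1]);o=-c['R'].T@c['t']
    return o+d*(z-o[2])/d[2]
E
python3 - <<'E'
from rig import robot
from h import ray
import cv2,numpy as np
a=cv2.imread('pics/top.png');c=robot.calibration('top')
g=cv2.cvtColor(a,cv2.COLOR_BGR2GRAY)
cv2.imwrite('pics/topc.png',cv2.resize(a[205:260,220:370],None,fx=5,fy=5,interpolation=cv2.INTER_CUBIC))
m=np.zeros_like(g);m[222:246,238:350]=((g[222:246,238:350]<100)*255)
m=cv2.morphologyEx(m,cv2.MORPH_OPEN,np.ones((5,5)))
n,l,s,ct=cv2.connectedComponentsWithStats(m)
print(s,ct); 
for r in (229,233,237): print(g[r,225:365].tolist())
for u,v in((228,231),(360,233.5),(294,233)):print(ray(c,u,v,.1))
E
```

```text
[[     0      0    560    420 234602]
 [   247    224     37     18    598]] [[279.53835858 209.44087007]
 [264.45150502 232.69732441]]
[143, 146, 160, 182, 196, 199, 200, 200, 200, 200, 201, 201, 200, 200, 201, 201, 201, 201, 200, 195, 170, 125, 98, 94, 95, 94, 94, 95, 94, 96, 94, 95, 95, 96, 95, 95, 96, 97, 95, 96, 96, 97, 96, 96, 96, 97, 97, 98, 99, 98, 99, 99, 99, 98, 99, 99, 98, 99, 98, 96, 106, 119, 123, 123, 124, 124, 124, 124, 124, 124, 124, 125, 125, 125, 126, 125, 122, 106, 88, 91, 100, 102, 102, 102, 103, 102, 102, 103, 103, 104, 102, 103, 103, 102, 102, 104, 105, 104, 104, 103, 104, 103, 103, 104, 104, 105, 104, 105, 105, 105, 105, 105, 105, 105, 106, 107, 120, 161, 197, 206, 206, 208, 208, 207, 206, 207, 208, 206, 207, 207, 207, 207, 207, 203, 190, 163, 141, 135, 135, 135]
[140, 148, 164, 186, 197, 200, 200, 201, 200, 199, 200, 201, 200, 200, 200, 200, 201, 200, 200, 194, 167, 117, 95, 95, 94, 96, 94, 94, 96, 95, 96, 95, 96, 95, 95, 96, 96, 96, 96, 95, 95, 97, 97, 98, 97, 98, 98, 97, 97, 98, 98, 98, 98, 97, 99, 98, 97, 98, 100, 103, 111, 120, 121, 120, 120, 120, 121, 119
[... 429 characters left out ...]
 200, 200, 201, 200, 198, 185, 152, 110, 93, 94, 94, 95, 94, 94, 95, 95, 94, 93, 96, 95, 94, 96, 96, 95, 97, 95, 96, 96, 96, 97, 97, 96, 98, 97, 98, 98, 98, 98, 96, 99, 99, 99, 98, 98, 100, 107, 116, 117, 114, 113, 113, 113, 114, 113, 115, 115, 115, 115, 115, 115, 118, 121, 120, 105, 87, 94, 100, 101, 102, 102, 101, 101, 102, 102, 102, 102, 103, 103, 103, 103, 103, 104, 103, 103, 103, 103, 103, 102, 103, 104, 104, 103, 104, 104, 104, 104, 104, 105, 104, 104, 104, 107, 127, 167, 199, 207, 207, 207, 207, 207, 207, 207, 207, 206, 207, 207, 208, 207, 207, 203, 187, 159, 143, 143, 141, 141]
[0.53172209 0.19632858 0.1       ]
[ 0.52624608 -0.1036987   0.1       ]
[0.52729189 0.04678362 0.1       ]
```

View pics/topc.png

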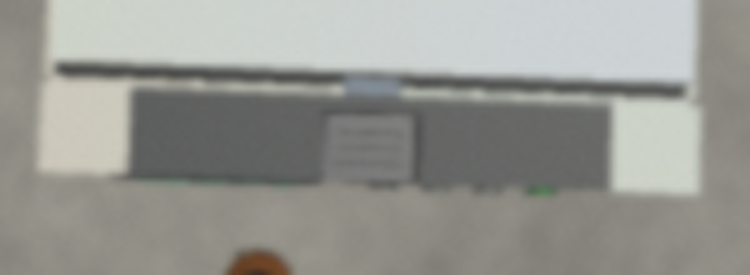

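```bash
cat >> h.py <<'E'
from scipy.spatial.transform import Rotation as Ro
def togo(o,target,yaw,cmd=None):
    R=Ro.from_quat(o['tool_rot']); W=np.array([[np.cos(yaw),np.sin(yaw),0],[np.sin(yaw),-np.cos(yaw),0],[0,0,-1]]).T
    W=np.column_stack([[np.cos(yaw),np.sin(yaw),0],[np.sin(yaw),-np.cos(yaw),0],[0,0,-1]])
    rv=(R.inv()*Ro.from_matrix(W)).as_rotvec()
    return (R.inv().apply(np.array(target)-o['position'])/.04).round(2), (W.T@(np.array(target)-o['position'])/.04).round(2),(np.degrees(rv)/4).round(2)
E
python3 - <<'E'
from rig import robot
from h import *
c=robot.calibration('top')
P={k:ray(c,*p,.1) for k,p in dict(LB=(246.2,222.8),RB=(342.2,225.2),RF=(342,242.8),LF=(245.5,240.6)).items()}
for k in P: print(k,P[k].round(4))
L=(P['LB']+P['LF'])/2;R=(P['RB']+P['RF'])/2
print('len',np.linalg.norm(L-R),'depth',np.linalg.norm(P['LB']-P['LF']),np.linalg.norm(P['RB']-P['RF']))
d=(L-R)/np.linalg.norm(L-R);yaw=np.arctan2(-d[0],d[1]);M=(L+R)/2;print('yaw',yaw,'rail mid',M)
ex=np.array([np.cos(yaw),np.sin(yaw),0]);ey=np.array([-ex[1],ex[0],0])
for u,z in((285,.1),(302.7,.1),(285.,.088),(302.5,.088)):
  p=ray(c,u,234,z);print('notch y',(p-M)@ey)
cap=M-.13*ey-.004*ex;print('cap',cap)
o=robot.get_obs();print(togo(o,cap+[0,0,.06],yaw))
E
```

```text
LB [0.5503 0.1553 0.1   ]
RB [ 0.5451 -0.0632  0.1   ]
RF [ 0.5051 -0.0624  0.1   ]
LF [0.5101 0.1567 0.1   ]
len 0.21880703024938428 depth 0.040301621667112035 0.03999822802533002
yaw -0.023223911819153103 rail mid [0.52765125 0.04659512 0.1       ]
notch y 0.020567829393881902
notch y -0.019642112407419386
notch y 0.020181288833181942
notch y -0.01999771209208169
cap [ 0.52063349 -0.08327694  0.1       ]
(array([10.98, -8.32,  1.84]), array([  6.27, -12.27,   1.82]), array([-0.03,  0.  ,  6.45]))
```

Request:
jog_arm --motion '[0,0,0,0,0,0.92,1,0,0,0,0,0,0.92,1,0,0,0,0,0,0.92,1,0,0,0,0,0,0.92,1,0,0,0,0,0,0.92,1,0,0,0,0,0,0.92,1,0,0,0,0,0,0.93,1,0,-0.5,0,0,0,0,1,0.5,-1,0,0,0,0,1,0.6,-1,0,0,0,0,1,0.6,-1,0,0,0,0,1,0.6,-1,0,0,0,0,1]' --grip_force 10

```text
time: 1.6
position: [0.3554, -0.3896, 0.2332]
tool_rot: [1.0, -0.012, -0.0, -0.0]
ft_force: [1.1, 0.3, 0.2]
grip_width: 0.0008
grip_force: 0.0
```

Request:
jog_arm --motion '[0.6,-1,0,0,0,0,1,0.6,-1,0,0,0,0,1,0.6,-1,0,0,0,0,1,0.6,-1,0,0,0,0,1,0.6,-1,0,0,0,0,1,0.6,-1,0.2,0,0,0,1,0.6,-1,0.3,0,0,0,1,0.4,-0.8,0.3,0,0,0,1,0,0,0.3,0,0,0,1,0,0,0,0,0,0,1]'

```text
time: 2.85
position: [0.545, -0.0835, 0.1883]
tool_rot: [1.0, -0.012, -0.002, -0.0]
ft_force: [0.0, -0.4, -0.2]
grip_width: 0.0005
grip_force: 0.0
```

Run:
```python
from rig import robot
from h import *
import cv2
o=robot.get_obs();a=robot.camera('wrist');cv2.imwrite('pics/w1.png',a)
print(o['time'],o['position'],o['ft_force'],o['grip_width'],togo(o,[.5206,-.0833,.16],-.0232))
T=np.eye(4);T[:3,:3]=Ro.from_quat(o['tool_rot']).as_matrix();T[:3,3]=o['position'];C=np.linalg.inv(T@robot.calibration('wrist')['T_tool_cam'])
c=robot.calibration('wrist')
M=np.array([.52765,.0466,.1]);yaw=-.0232;ex=np.array([np.cos(yaw),np.sin(yaw),0]);ey=np.array([-ex[1],ex[0],0])
for x,y in((.02,-.15),(-.02,-.15),(.02,-.11),(-.02,-.11),(-.02,.022),(-.02,-.022)):
  p=C@np.append(M+x*ex+y*ey,1);print(x,y,c['fx']*p[0]/p[2]+c['cx'],c['fy']*p[1]/p[2]+c['cy'])
```

```text
2.85 [ 0.54497482 -0.08351279  0.18826011] [ 0.02159824 -0.38457285 -0.22485955] 0.0005389505214406959 (array([-0.61,  0.01,  0.71]), array([-0.61,  0.01,  0.71]), array([-0.01,  0.05,  0.  ]))
0.02 -0.15 306.73812708544637 220.46094732114756
-0.02 -0.15 305.4174182653438 269.8808943736518
0.02 -0.11 251.85665646290775 220.45869776422236
-0.02 -0.11 253.05083476467053 269.8760656491361
-0.02 0.022 80.28143246536754 269.86013457644265
-0.02 -0.022 137.86435759218801 269.8654443000041
```

View pics/w1.png

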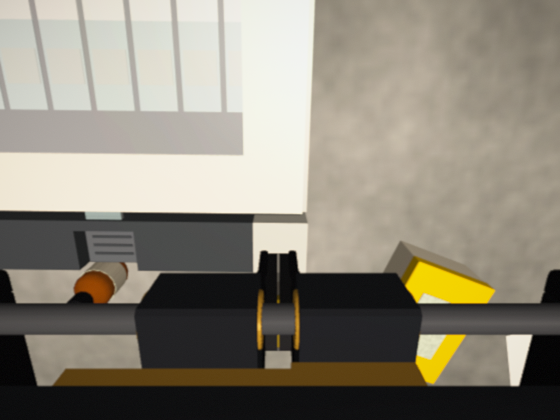

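The wrist view agrees with the prediction: cap at columns 253–306, rows 220–269, and notch at about columns 76–137. Now I'll lower onto the right cap.

Request:
jog_arm --motion '[-0.6,0,0.5,0,0.05,0,1,0,0,0.5,0,0,0,1,0,0,0.5,0,0,0,1,0,0,0.1,0,0,0,1,0,0,0,0,0,0,1,0,0,0,0,0,0,1]'

```text
time: 3.65
position: [0.523, -0.0835, 0.1265]
tool_rot: [1.0, -0.012, 0.003, 0.0]
ft_force: [-0.9, -0.4, -0.3]
grip_width: 0.0004
grip_force: 0.0
```

Request:
jog_arm --motion '[0,0,0.1,0,0,0,1,0,0,0.05,0,0,0,1,0,0,0.05,0,0,0,1,0,0,0,0,0,0,1,0,0,0,0,0,0,1]'

```text
time: 4.28
position: [0.5225, -0.0829, 0.1175]
tool_rot: [1.0, -0.012, 0.002, 0.0]
ft_force: [1.3, 0.6, -0.1]
grip_width: 0.0005
grip_force: 0.0
```

Request:
jog_arm --motion '[-0.04,0,0.05,0,0,0,1,0,0,0.05,0,0,0,1,0,0,0.03,0,0,0,1,0,0,0,0,0,0,1,0,0,0,0,0,0,1]'

```text
time: 4.9
position: [0.5209, -0.083, 0.1123]
tool_rot: [1.0, -0.012, 0.002, 0.0]
ft_force: [-0.0, 0.4, 0.1]
grip_width: 0.001
grip_force: 0.0
```

Request:
jog_arm --motion '[0,0,0.02,0,0,0,1,0,0,0,0,0,0,1,0,0,0,0,0,0,1]'

```text
time: 5.28
position: [0.5209, -0.0829, 0.1116]
tool_rot: [1.0, -0.012, 0.002, 0.0]
ft_force: [-0.3, 0.9, -0.5]
grip_width: 0.0008
grip_force: 0.0
```

Request:
jog_arm --motion '[0,0,0.02,0,0,0,1,0,0,0,0,0,0,1,0,0,0,0,0,0,1]'

```text
time: 5.65
position: [0.5209, -0.083, 0.1114]
tool_rot: [1.0, -0.012, 0.002, 0.0]
ft_force: [-1.5, 0.8, 5.1]
grip_width: 0.0005
grip_force: 2.6
```

Request:
jog_arm --motion '[0,0,0.02,0,0,0,1,0,0,0,0,0,0,1,0,0,0,0,0,0,1]'

```text
time: 6.02
position: [0.5209, -0.0829, 0.1114]
tool_rot: [1.0, -0.012, 0.002, 0.0]
ft_force: [-1.6, 0.3, 10.4]
grip_width: 0.0006
grip_force: 5.4
```

Request:
jog_arm --motion '[0,0,-0.025,0,0,0,1,0,-0.06,0,0,0,0,1,0,-0.12,0,0,0,0,1,0,-0.12,0,0,0,0,1,0,-0.12,0,0,0,0,1,0,-0.12,0,0,0,0,1,0,-0.12,0,0,0,0,1]'

```text
time: 6.9
position: [0.5225, -0.057, 0.1114]
tool_rot: [1.0, -0.012, 0.003, 0.001]
ft_force: [-0.4, -4.0, 5.4]
grip_width: 0.0006
grip_force: 2.7
```

Request:
jog_arm --motion '[0,-0.12,0,0,0,0,1,0,-0.12,0,0,0,0,1,0,-0.12,0,0,0,0,1,0,-0.12,0,0,0,0,1,0,-0.12,0,0,0,0,1,0,-0.12,0,0,0,0,1,0,-0.12,0,0,0,0,1,0,-0.12,0,0,0,0,1]'

```text
time: 7.9
position: [0.5233, -0.0185, 0.1114]
tool_rot: [1.0, -0.011, 0.003, 0.001]
ft_force: [-0.1, -3.5, 4.9]
grip_width: 0.0005
grip_force: 2.8
```

Request:
jog_arm --motion '[0,-0.12,0,0,0,0,1,0,-0.12,0,0,0,0,1,0,-0.12,0,0,0,0,1,0,-0.12,0,0,0,0,1,0,-0.12,0,0,0,0,1]'

```text
time: 8.52
position: [0.5238, 0.0055, 0.1114]
tool_rot: [1.0, -0.011, 0.003, 0.001]
ft_force: [-0.1, -3.6, 5.6]
grip_width: 0.0005
grip_force: 2.9
```

Request:
jog_arm --motion '[0,-0.12,0,0,0,0,1,0,-0.12,0,0,0,0,1,0,-0.12,0,0,0,0,1,0,-0.12,0,0,0,0,1,0,-0.12,0,0,0,0,1,0,-0.06,0,0,0,0,1]'

```text
time: 9.28
position: [0.5235, 0.0328, 0.1108]
tool_rot: [1.0, -0.012, 0.002, -0.0]
ft_force: [-0.5, -0.3, -0.0]
grip_width: 0.0005
grip_force: 0.0
```

Request:
jog_arm --motion '[0,-0.08,0,0,0,0,1,0,-0.08,0,0,0,0,1]'

```text
time: 9.52
position: [0.5231, 0.0393, 0.1104]
tool_rot: [1.0, -0.012, 0.001, -0.0]
ft_force: [-0.2, -1.0, -0.8]
grip_width: 0.0007
grip_force: 0.0
```

Request:
jog_arm --motion '[0,-0.08,0,0,0,0,1,0,0,0,0,0,0,1]'

```text
time: 9.78
position: [0.5236, 0.0422, 0.1108]
tool_rot: [1.0, -0.012, 0.002, -0.0]
ft_force: [1.3, -1.2, 0.9]
grip_width: 0.0004
grip_force: 0.0
```

Request:
jog_arm --motion '[0,-0.08,0.05,0,0,0,1,0,0,0.05,0,0,0,1,0,0,0.05,0,0,0,1,0,0,0.05,0,0,0,1,0,0,0,0,0,0,1,0,0,0,0,0,0,1]'

```text
time: 10.52
position: [0.5239, 0.045, 0.1029]
tool_rot: [1.0, -0.012, 0.002, 0.0]
ft_force: [-0.0, -0.3, 0.5]
grip_width: 0.0003
grip_force: 0.0
```

Request:
jog_arm --motion '[0,0,0.05,0,0,0,1,0,0,0.05,0,0,0,1,0,0,0,0,0,0,1,0,0,0,0,0,0,1]'

```text
time: 11.02
position: [0.5239, 0.045, 0.099]
tool_rot: [1.0, -0.012, 0.002, 0.0]
ft_force: [0.7, -0.5, 0.7]
grip_width: 0.0003
grip_force: 0.3
```

Request:
jog_arm --motion '[0,0,0.04,0,0,0,1,0,0,0.04,0,0,0,1,0,0,0.03,0,0,0,1,0,0,0,0,0,0,1]'

```text
time: 11.52
position: [0.5239, 0.045, 0.0945]
tool_rot: [1.0, -0.012, 0.002, 0.0]
ft_force: [-0.6, -0.0, 3.1]
grip_width: 0.0003
grip_force: 1.9
```

Request:
jog_arm --motion '[0,0,0.03,0,0,0,1,0,0,0.02,0,0,0,1,0,0,0,0,0,0,1,0,0,0,0,0,0,1]'

```text
time: 12.02
position: [0.524, 0.045, 0.0933]
tool_rot: [1.0, -0.012, 0.002, 0.0]
ft_force: [-2.2, 0.1, 9.9]
grip_width: 0.0005
grip_force: 4.9
```

Request:
jog_arm --motion '[0,0,-0.1,0,0,0,1,0,0,-0.2,0,0,0,1,-0.1,0,-0.2,0,0,0,1,-0.4,0,-0.3,0,0,0,1,-0.6,0,-0.4,0,0,0,1,-0.6,0,-0.5,0,0,0,1,-0.6,0,-0.5,0,0,0,1,-0.5,0,-0.5,0,0,0,1,0,0,-0.5,0,0,0,1,0,0,-0.5,0,0,0,1,0,0,-0.3,0,0,0,1,0,0,0,0,0,0,1]'

```text
time: 13.52
position: [0.4112, 0.0477, 0.2528]
tool_rot: [1.0, -0.012, 0.003, 0.0]
ft_force: [0.2, -0.4, 0.0]
grip_width: 0.0005
grip_force: 0.0
```

Request:
jog_arm --motion '[0,0,0,0,0,0,1,0,0,0,0,0,0,1,0,0,0,0,0,0,1,0,0,0,0,0,0,1,0,0,0,0,0,0,1,0,0,0,0,0,0,1,0,0,0,0,0,0,1,0,0,0,0,0,0,1,0,0,0,0,0,0,1,0,0,0,0,0,0,1,0,0,0,0,0,0,1,0,0,0,0,0,0,1]'

```text
time: 15.02
position: [0.4114, 0.0477, 0.2521]
tool_rot: [1.0, -0.012, 0.002, 0.0]
ft_force: [0.5, -0.9, 0.5]
grip_width: 0.0003
grip_force: 0.0
```

Request:
jog_arm --motion '[0,0,0,0,0,0,1,0,0,0,0,0,0,1,0,0,0,0,0,0,1,0,0,0,0,0,0,1,0,0,0,0,0,0,1,0,0,0,0,0,0,1,0,0,0,0,0,0,1,0,0,0,0,0,0,1,0,0,0,0,0,0,1,0,0,0,0,0,0,1,0,0,0,0,0,0,1,0,0,0,0,0,0,1]'

```text
time: 16.52
position: [0.4114, 0.0477, 0.2522]
tool_rot: [1.0, -0.012, 0.002, 0.0]
ft_force: [0.2, 0.4, -0.1]
grip_width: 0.0009
grip_force: 0.0
```

Run:
```python
from rig import robot
import cv2
cv2.imwrite('pics/s2.png',robot.camera('side'));o=robot.get_obs();print(o['time'],o['position'],o['ft_force'])
```

```text
16.575 [0.41140678 0.04768152 0.2521636 ] [ 0.29064008  0.4095856  -0.7343518 ]
```

View pics/s2.png

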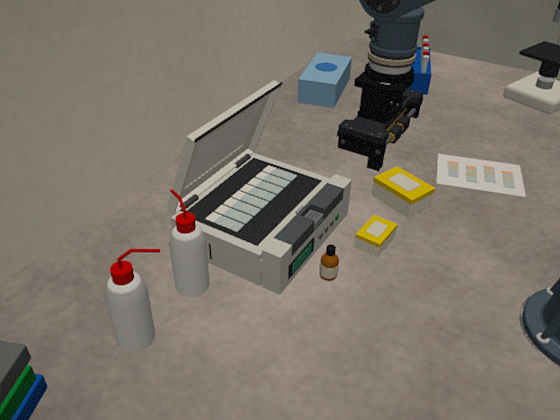

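The lid stands wide open (its top edge runs to about (280,85)), the gripper is clear, and the bottles and cartons haven't moved. I'll wait a little longer, then hand in.

Request:
jog_arm --motion '[0,0,0,0,0,0,1,0,0,0,0,0,0,1,0,0,0,0,0,0,1,0,0,0,0,0,0,1,0,0,0,0,0,0,1,0,0,0,0,0,0,1,0,0,0,0,0,0,1,0,0,0,0,0,0,1,0,0,0,0,0,0,1,0,0,0,0,0,0,1,0,0,0,0,0,0,1,0,0,0,0,0,0,1]'

```text
time: 18.08
position: [0.4114, 0.0477, 0.2522]
tool_rot: [1.0, -0.012, 0.002, 0.0]
ft_force: [-0.2, 0.3, -0.5]
grip_width: 0.0007
grip_force: 0.0
```

Run:
```python
from rig import robot
import cv2,numpy as np
b=robot.camera('side');a=cv2.imread('pics/s2.png')
print((cv2.absdiff(a,b).max(2)>40).sum())
print(robot.hand_in())
```

```text
0
the job is handed in; nothing more can be done
None
```

The slide incubator is open and the job is handed in at about 18 s: I slid the closed fingertips from the right end cap to the notch and pressed the key to its stop, and the lid sprang open by itself; contact force peaked at about 10 N in the readings, the key is released, and nothing around it looks moved.

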